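# Weigh a basket of onions on the hanging scale

### The arm

A 6-joint arm with a two-finger parallel gripper is mounted at the origin on a cart in front of the work surface, level with it; the furniture and walls round the work are solid. World frame = base frame: x ahead of the robot, y to its left, z up, the work surface at z = 0. Lengths are in mm, angles in rad, forces in N, time in s.
With the tool pointing down it reaches from about 350 to 975 mm from the base axis. Payload 7.1 kg.
Tool frame: the origin (TCP) lies midway between the tips of the shut fingers; the grasp point (between the pads) lies 19 mm behind it (ctrl.grip_point_offset is the distance from the TCP to the grasp point, in mm); z points along the fingers, y is the line along which they close (so a half turn about z gives the same grasp; the last joint's range is limited). The gripper opens to 88 mm and grips with 3 to 60 N. Pads are 20 mm wide; open, the fingers measure 115 mm over their backs; the gripper's body (75 mm by 178 mm) begins 61 mm behind the grasp point.
Start: joints at [-1.199, 0.423, 1.63, -0, 1.089, -0.019], TCP at [238.096, -577.854, 201.175] pointing down, gripper open.
Joint ranges: [-3, 3], [-0.9, 2.11], [0.09, 2.58], [-1.31, 4.45], [0.11, 2.69], [-2.54, 2.54]. Speed limits (rad/s): [2.39, 2.39, 3.01, 3.14, 3.14, 3.14].

### API

Orientations are given as a rotation vector (axis times angle).
In Python, from workcell import get_obs, optics, close_job, spotter, ctrl gives the robot as it stands. The module is installed in compiled form; this text tells all that it offers.
- The arm moves only by the tool move_arm, never from a script. Its argument "rows" is a list of rows, each a list of 5 numbers: the shift along the tool's x, y, z in cm, then the turn about the tool's z in degrees, then the opening in per cent of the stroke, from 0 (shut) to 100 (fully open). A call has 1 to 10 rows; each row shifts and turns the commanded pose from where the row before left it, along the tool's axes as they then stand; what a row does not reach is not made up. A row lasts 1/8 s, in which the tool goes at most 62.5 mm and 10.7 degrees, less where a joint would pass 70% of its speed; a pose out of reach is approached as far as the arm can. A call with a gripper value outside its range is refused whole. The fingers move at their own pace and stop on an object; the grip force is fixed at half the most. Time passes only in rows, so rows that do not move let the fingers close. It gives the time, the measured TCP pose, the force, the opening and the grip force at its end, in the units of the state.
- get_obs(): the state, without advancing time (a new reading comes with each control period).
- optics.get_image(name): name is "scene" or "top" or "wrist"; returns the picture (384x512x3 uint8, blue, green, red); there is no depth.
- optics.calibration(name): a dict with "camera_matrix" (3x3 intrinsics, pixels), "xyz" and "orientation" of the camera in the world. Camera axes: x right, y down, z forward; pixel columns grow to the right and rows downward; lengths in mm; the calibration is good to about 2 mm. A picture is of the moment at which its call begins: read the wrist's pose just before it. calibration takes no time and is no camera call; for the wrist camera it gives the pose at the moment of the call.
- close_job(): hands the job in; it is judged then, once.
Trained networks look in the newest picture that a camera, given by its name, has taken for a name from the list of things; names that differ only in an ending like _2 or _b are one class to them, and where a whole thing is asked for, a point or a joint stands for the part that bears it (a point fixed in the world has none). Each returns a list of dicts, best first, with "conf" (0 to 1); they miss things now and then, are a little off and sometimes report something else, mostly with a low value. They report only what shows in the picture. A call takes as long as a camera call.
- spotter.find_in(camera, label): "point" ([column, row] in pixels, amid what is visible of it).
- spotter.regions_of(camera, label): "region" (384x512 bool, what is visible of it) and "point" ([column, row] in pixels, amid what is visible of it).
The state is a dict: "t": time; "qpos": joint angles; "qvel": joint speeds; "joint_torque": joint torques, N m; "ee_pos": TCP position; "orientation": TCP orientation; "ft_force": force on the tool from outside, world axes, zero at the start; "moment": the same for the moment, N m; "width": finger opening in mm; "grasp_force": force on a finger pad.
Only numpy, scipy, OpenCV 4.12 (cv2) and the standard library are available. Lean on these libraries where they do the work, as an engineer would, in place of code of your own. Each camera call takes 0.05 s, during which the arm holds its last target. There are 200 camera calls.

### The job

Weigh the onions: lift the wire basket by its wooden grip, pass the scale's hook under the lower rung of the bail and push that rung down past the sprung keeper until the keeper shuts above it. Then keep lowering slowly, without pressing the hook down to its stop, until the scale carries the whole weight and the pointer has stopped, and only then let go, so that the hook moves no more than a few millimetres as it is freed. Keep the onions in the basket and leave the other things where they are.

Things in the scene. Friction and masses are not known exactly. Their poses are not given: they have to be found in the camera images.
- basket: Round steel wire basket with three onions in it, 168 mm across the rim, 146 mm at the floor, rim 70 mm high; its weight differs each time and is not given (under 0.8 kg). Origin: centre of its underside, z up. A rigid 6 mm wire bail stands over it in its own y-z plane, with two rungs along y: the lower for the hook, the upper with a wooden grip. Between rim and lower rung it is open along x.
- basket_grip (a point): Centre of the wooden grip on the upper rung, 208 mm above the basket's underside: rounded bar 66 mm long along the basket's y, 22 mm thick along its x, 24 mm high; pinch it across its thickness from above. Fingers may reach 25 mm below this point and still clear the hook when hung.
- basket_rung (a point): Centre of the 6 mm wire at the middle of the lower rung, which is kinked up 5 mm there; 143 mm above the basket's underside, 65 mm below the grip's centre. The rung is 104 mm long between the bail's sides.
- scale: Hanging scale on a counter stand, fixed: white column 40 x 54 mm on a grey foot 130 x 150 mm (reaching 60 mm in front of the column's axis), white dial head 152 mm across at the top, its face 24 mm in front of the axis, centre 365 mm up. Origin: under the column's axis, at the worktop. Its -x is the front: dial and load arm point there.
- hook_seat (a point): Seat of the hook, where the rung's wire centre comes to lie: 150 mm in front of the column's axis, 236 mm up unloaded, moving down with the load; axes as the scale's. The hook is an 8 mm bar from the column, 7 mm below this point, upturned in front. Throat: from 7.5 mm in front (tip) to 19 mm behind (post). Come from the front, rung 45 mm above the seat, until over it, then straight down.
- hook_tip (a point): Top end of the hook's upturned tip, 35 mm above the seat and 15 mm in front of it, moving with it. The rung must pass over it.
- load_arm (a joint): How far the spring has let the load arm with the hook down, m: 0 unloaded, bottom stop at 0.085; 100 N/m, so 0.1 kg lets it down 10 mm; lightly damped.
- pointer (a joint): Angle of the black dial pointer, rad: 0 straight up, grows clockwise as seen from the front; it follows the load arm at 60 rad per m, 5.1 at the bottom stop.
- keeper (a joint): Sprung keeper that closes the throat 27 mm above the seat, rad: 0 shut, grows as its front end swings down into the throat (to 1.25). Hinged on the post 20 mm behind the seat, 24 mm long; takes 1 to 2 N from above (the load arm gives way meanwhile). A rung going down over the seat passes its end about 12 mm above the seat; it then springs shut above the rung.
- onion1: One of the three brown onions in the basket, 64 mm thick, 66 mm high, origin at the centre of its underside; they lie snugly side by side on the basket's floor.
- onion2: One of the three brown onions in the basket, 64 mm thick, 66 mm high, origin at the centre of its underside; they lie snugly side by side on the basket's floor.
- onion3: One of the three brown onions in the basket, 64 mm thick, 66 mm high, origin at the centre of its underside; they lie snugly side by side on the basket's floor.
- onion4: A spare onion standing on the worktop, same size; leave it.
- salt_box: Bystander: upright folding carton, 46 x 67 x 143 mm, origin at the centre of its underside.
- jar_a: Bystander: spice jar with screw cap, 42 mm across, 108 mm high, origin at the centre of its underside.
- jar_b: Bystander: spice jar with screw cap, 42 mm across, 108 mm high, origin at the centre of its underside.
- tea_box: Bystander: small lying carton, 107 x 55 x 52 mm, origin at the centre of its underside.

How it is judged:
By the outcome, as a careful person would: the job done as asked, in the order asked, and still so for the second after the job is handed in, with the robot touching nothing.
It also fails if it takes over 54 s, if anything falls off the work surface, if the arm or the gripper's body presses on something with over 40 N, if the wrist force passes 120 N, or if a joint passes its speed limit or range.

## Working session

There is one attempt and no reset: what is moved stays moved. The work goes in short steps, Python scripts to look and compute and a tool call to move; the robot and the scene stay as the last step left them, time stands still between calls to the robot, and variables do not carry over. Pictures are saved under pics/ and viewed, at most 10 in all, crops included, and the job is handed in when it is done.

Besides the shell and the picture viewer there is one more tool, called after "Emit:" as name([rows], argument=value, ...), one row to a line, values as JSON. move_arm: Moves the arm, as the interface text tells. Its arguments: {"type":"object","properties":{"rows":{"type":"array","items":{"type":"array","items":{"type":"number"}}}},"required":["rows"]}

```bash
mkdir -p pics; cat > h.py <<'E'
import numpy as np, cv2
from scipy.spatial.transform import Rotation as R
from workcell import get_obs, optics, close_job, spotter, ctrl
def cam(n):
    c=optics.calibration(n); K=np.array(c["camera_matrix"]); o=np.array(c["orientation"],float)
    M=R.from_rotvec(o).as_matrix() if o.shape==(3,) else (o if o.shape==(3,3) else R.from_quat(o).as_matrix())
    return K,np.array(c["xyz"],float),M
def ray(n,p):
    K,t,M=cam(n); d=M@np.linalg.inv(K)@np.array([p[0],p[1],1.]); return t,d/np.linalg.norm(d)
def atz(n,p,z):
    t,d=ray(n,p); return t+d*(z-t[2])/d[2]
def tri(obs):
    A=np.zeros((3,3));b=np.zeros(3);L=[]
    for n,p in obs:
        t,d=ray(n,p);P=np.eye(3)-np.outer(d,d);A+=P;b+=P@t;L.append((t,P))
    x=np.linalg.solve(A,b); return x,[np.linalg.norm(P@(x-t)) for t,P in L]
def proj(n,X):
    K,t,M=cam(n); q=K@(M.T@(np.array(X,float)-t)); return q[:2]/q[2]
E
python3 - <<'E'
from h import *
np.set_printoptions(precision=1,suppress=True)
a=[optics.get_image(n) for n in("scene","top","wrist")]
cv2.imwrite("pics/scene.png",cv2.resize(a[0],(800,600))); cv2.imwrite("pics/top.png",cv2.resize(a[1],(800,600)))
print(optics.calibration("scene"));print(optics.calibration("top"))
for l in ["basket_grip","basket_rung","hook_seat","hook_tip","scale","basket"]:
    for n in("scene","top"):
        print(l,n,[(np.round(d["point"],1).tolist(),round(d["conf"],2)) for d in spotter.find_in(n,l)[:2]])
print(get_obs()["orientation"],ctrl.grip_point_offset)
E
```

```text
{'camera_matrix': array([[423.3,   0. , 262.1],
       [  0. , 423.3, 192.6],
       [  0. ,   0. ,   1. ]]), 'xyz': array([  61.3,  409.9, 1008.5]), 'orientation': array([-1.3,  2.3, -0.9])}
{'camera_matrix': array([[360.2,   0. , 256.6],
       [  0. , 360.2, 190.4],
       [  0. ,   0. ,   1. ]]), 'xyz': array([ 431. ,   68.6, 1266.5]), 'orientation': array([-2.1,  2.2, -0.2])}
basket_grip scene [([244.5, 271.7], 0.72)]
basket_grip top [([223.7, 220.2], 0.57), ([212.6, 230.0], 0.34)]
basket_rung scene [([239.9, 271.9], 0.67)]
basket_rung top [([218.4, 220.4], 0.73), ([237.2, 154.7], 0.28)]
hook_seat scene [([345.4, 181.9], 0.57), ([339.4, 129.6], 0.32)]
hook_seat top [([320.3, 211.2], 0.56), ([224.4, 222.9], 0.56)]
hook_tip scene [([348.5, 183.0], 0.85)]
hook_tip top [([320.6, 218.6], 0.7), ([232.9, 232.5], 0.6)]
scale scene [([321.4, 160.7], 0.65)]
scale top [([320.1, 213.3], 0.71), ([316.4, 181.7], 0.7)]
basket scene [([248.3, 270.3], 0.92)]
basket top [([218.5, 224.1], 0.94), ([223.7, 212.2], 0.62)]
[-3.1 -0.6  0. ] 18.700000000000003
```

View pics/scene.png

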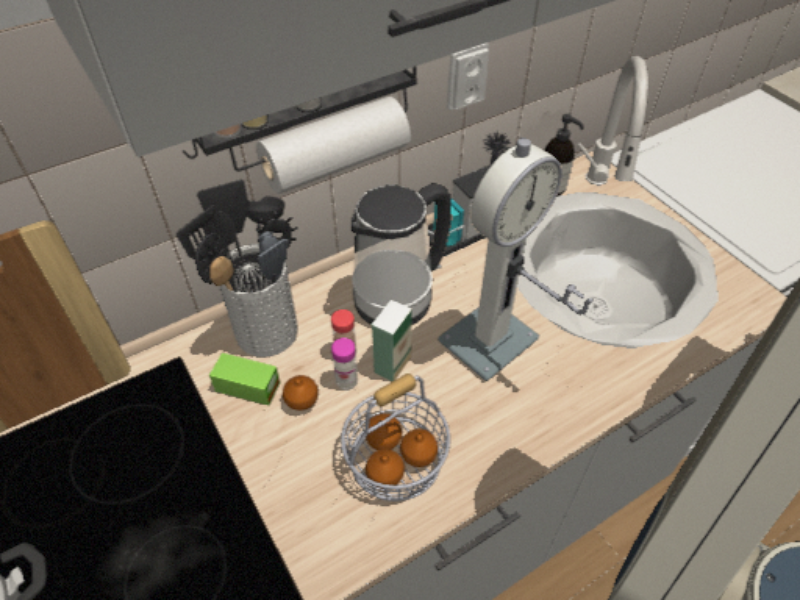

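View pics/top.png

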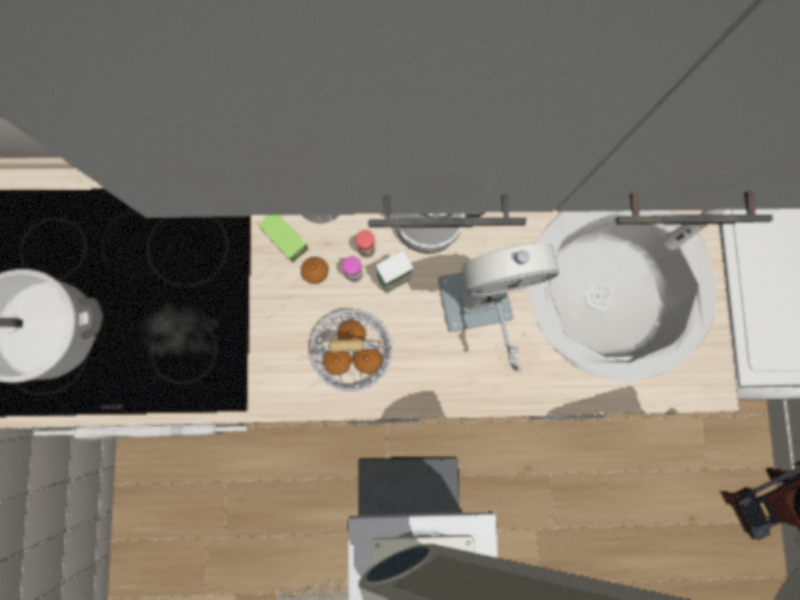

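The scene view shows the grip at about (396,390) and the hook at about (575,297), with the dial facing front. In the top view the grip bar runs (330,346)–(365,344), the hook tip is near (514,366) and the foot corners are near (441,277), (462,332) and (512,318). I'll work these out in world coordinates.

```bash
python3 - <<'E'
from h import *
np.set_printoptions(precision=1,suppress=True)
s=.64
print("grip",tri([("scene",(396*s,390*s)),("top",(347.5*s,345.5*s))]))
for p in [(330,346),(365,344.5)]: print("bar end",atz("top",np.array(p)*s,208))
print("hooktip tri",tri([("scene",(575*s,290*s)),("top",(514*s,366*s))]), atz("top",np.array((514,366))*s,271))
for p in [(441,277),(462,332),(512,318)]: print("foot top",atz("top",np.array(p)*s,8))
for p in [(440,339),(487,376),(537,339)]: print("foot scene",atz("scene",np.array(p)*s,8))
a=optics.get_image("top"); b=optics.get_image("scene")
c1=cv2.resize(a[140:250,270:360],None,fx=4.4,fy=4.4,interpolation=2)
c2=cv2.resize(b[85:245,275:405],None,fx=3,fy=3,interpolation=2)
W=np.zeros((490,800,3),np.uint8); W[:c1.shape[0],:c1.shape[1]]=c1; W[:c2.shape[0],400:400+c2.shape[1]]=c2
cv2.imwrite("pics/c1.png",W)
for n in("top","scene"):
  for l in("basket","salt_box","jar_a"):
    for d in spotter.find_in(n,l)[:2]: print(n,l,d["point"],d["conf"],atz(n,d["point"],60))
E
```

```text
grip (array([504.1, 140.4, 202.6]), [np.float64(0.18516177354031046), np.float64(0.18516177354029947)])
bar end [503.3 172.6 208. ]
bar end [504.9 107.2 208. ]
hooktip tri (array([ 462. , -149.2,  285.7]), [np.float64(6.804485679973571), np.float64(6.804485679973497)]) [ 457.6 -157.6  271. ]
foot top [669.3 -60.3   8. ]
foot top [ 542.8 -103.7    8. ]
foot top [ 572.5 -218.3    8. ]
foot scene [663.8 -55.    8. ]
foot scene [549.  -80.1   8. ]
foot scene [ 566.2 -211.3    8. ]
top salt_box [253.3, 174.9] 0.76 [669.3  43.7  60. ]
top jar_a [235.7, 155.5] 0.75 [738.1 102.9  60. ]
top jar_a [225.6, 171.0] 0.7 [684.3 137.9  60. ]
scene basket [246.2, 268.8] 0.7 [543.3 138.9  60. ]
scene salt_box [250.2, 218.2] 0.83 [675.5  46.2  60. ]
scene jar_a [218.3, 208.2] 0.64 [754.  104.7  60. ]
scene jar_a [220.4, 230.4] 0.58 [683.1 136.9  60. ]
```

View pics/c1.png

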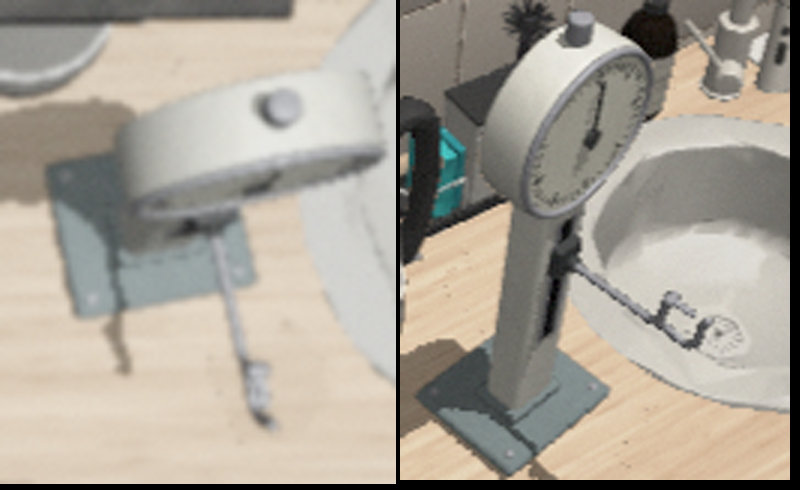

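```bash
python3 - <<'E'
from h import *
from scipy.optimize import least_squares
np.set_printoptions(precision=1,suppress=True)
T=lambda x,y:(270+x/4.4,140+y/4.4); S=lambda x,y:(275+(x-400)/3,85+y/3)
h=10
O=[("top",(-165,0,271),T(271,424)),("scene",(-165,0,271),S(707,321)),("scene",(-24,0,365),S(593,138)),
("top",(-60,75,h),T(78,317)),("top",(-60,-75,h),T(256,285)),("top",(70,75,h),T(47,167)),
("scene",(-60,75,h),S(507,474)),("scene",(-60,-75,h),S(609,388)),("scene",(70,75,h),S(417,394))]
C={n:cam(n) for n in("top","scene")}
def w(p,q): c,s=np.cos(p[2]),np.sin(p[2]); return np.array([p[0]+c*q[0]-s*q[1],p[1]+s*q[0]+c*q[1],q[2]])
def f(p):
    r=[]
    for n,q,u in O:
        K,t,M=C[n]; v=K@(M.T@(w(p,q)-t)); r+=list(v[:2]/v[2]-u)
    return r
r=least_squares(f,[600,-130,.2],loss="soft_l1"); print(r.x,r.fun.shape); print(np.reshape(f(r.x),(-1,2)))
print("yaw",np.degrees(r.x[2]),"seat",w(r.x,(-150,0,236)),"tip",w(r.x,(-165,0,271)))
o=get_obs(); print(R.from_rotvec(o["orientation"]).as_matrix())
K,t,M=cam("wrist");print(t-o["ee_pos"],K[0,0]);
E
```

```text
[ 613.1 -137.2    0.2] (18,)
[[-0.2  0.5]
 [ 0.6 -1.2]
 [-1.3 -1.9]
 [-0.7  0.9]
 [ 0.5  0.5]
 [-0.8 -0.9]
 [ 0.6  0.2]
 [ 1.7  0.9]
 [-1.1 -0.7]]
yaw 9.31458819216317 seat [ 465.1 -161.5  236. ] tip [ 450.2 -163.9  271. ]
[[ 0.9  0.4  0. ]
 [ 0.4 -0.9  0. ]
 [ 0.  -0.  -1. ]]
[ 67.8  28.7 183.4] 325.7113530169375
```

```bash
cat >> h.py <<'E'
def yawof(o): 
    m=R.from_rotvec(o["orientation"]).as_matrix(); return np.degrees(np.arctan2(m[1,0],m[0,0])),m
def plan(*T):
    "T: (x,y,z) TCP targets at constant yaw from now, then final yaw turn printed"
    o=get_obs(); y,m=yawof(o); p=np.array(o["ee_pos"])
    print("t",o["t"],"pos",p.round(1),"yaw",round(y,2),"tilt",m[2].round(4),"w",round(o["width"],1),"F",np.round(o["ft_force"],1))
    for t in T:
        if len(t)==4:
            a=np.radians(t[3]); M=np.array([[np.cos(a),np.sin(a),0],[np.sin(a),-np.cos(a),0],[0,0,-1]])
            print(t,"turn",round(y-t[3],2),"shift(newyaw) cm",(M.T@(np.array(t[:3])-p)/10).round(2))
            m=M;y=t[3]
        else: print(t,"shift cm",(m.T@(np.array(t)-p)/10).round(2))
        p=np.array(t[:3],float)
E
python3 -c "
from h import *
plan((330,-350,400),(330,-350,400,91.4),(390,0,400),(504,140,340))"
```

```text
t 1.15 pos [ 238.1 -577.9  201.2] yaw 22.39 tilt [ 0. -0. -1.] w 87.9 F [0.3 0.8 0.3]
(330, -350, 400) shift cm [ 17.18 -17.57 -19.88]
(330, -350, 400, 91.4) turn -69.01 shift(newyaw) cm [0. 0. 0.]
(390, 0, 400) shift cm [34.84  6.85  0.  ]
(504, 140, 340) shift cm [13.72 11.74  6.  ]
```

Emit:
move_arm([
  [2.15,-2.2,-2.5,0,100],
  [2.15,-2.2,-2.5,0,100],
  [2.15,-2.2,-2.5,0,100],
  [2.15,-2.2,-2.5,0,100],
  [2.15,-2.2,-2.5,0,100],
  [2.15,-2.2,-2.5,0,100],
  [2.15,-2.2,-2.5,0,100],
  [2.15,-2.2,-2.5,0,100],
])

```text
t: 2.15
ee_pos: [330.3, -348.6, 402.1]
orientation: [3.081, 0.61, 0.0]
ft_force: [-0.0, -0.5, -0.3]
width: 88.1
grasp_force: 0.0
```

Emit:
move_arm([
  [0,0,0,-9.86,100],
  [0,0,0,-9.86,100],
  [0,0,0,-9.86,100],
  [0,0,0,-9.86,100],
  [0,0,0,-9.86,100],
  [0,0,0,-9.86,100],
  [0,0,0,-9.86,100],
])

```text
t: 3.02
ee_pos: [330.0, -349.5, 401.2]
orientation: [2.187, 2.255, 0.0]
ft_force: [0.4, -0.3, -0.4]
width: 87.9
grasp_force: 0.0
```

Emit:
move_arm([
  [4.35,0.85,0,0,100],
  [4.35,0.85,0,0,100],
  [4.35,0.85,0,0,100],
  [4.35,0.85,0,0,100],
  [4.35,0.85,0,0,100],
  [4.35,0.85,0,0,100],
  [4.35,0.85,0,0,100],
  [4.35,0.85,0,0,100],
  [0,0,0,0,100],
])

```text
t: 4.15
ee_pos: [389.6, 2.1, 401.3]
orientation: [-2.189, -2.254, -0.001]
ft_force: [0.1, 0.6, -0.8]
width: 87.8
grasp_force: 0.0
```

Emit:
move_arm([
  [2.6,2.9,1.0,0,100],
  [2.6,2.9,1.0,0,100],
  [2.6,2.9,1.0,0,100],
  [2.6,2.9,1.0,0,100],
  [0,0,0,0,100],
])

```text
t: 4.78
ee_pos: [503.7, 106.9, 359.8]
orientation: [-2.192, -2.249, 0.003]
ft_force: [-0.4, -0.4, -0.0]
width: 87.8
grasp_force: 0.0
```

```bash
python3 - <<'E'
from h import *
plan((504,140,340))
print(proj("wrist",(504,140,208)),proj("wrist",(504,140,143)))
a=optics.get_image("wrist"); cv2.imwrite("pics/w1.png",cv2.resize(a,(800,600)))
for d in spotter.find_in("wrist","basket_grip")[:2]: print(d,atz("wrist",d["point"],208))
for d in spotter.find_in("wrist","basket_rung")[:2]: print(d,atz("wrist",d["point"],143))
E
```

```text
t 4.775 pos [503.7 106.9 359.8] yaw 91.46 tilt [-5.0e-04 -2.1e-03 -1.0e+00] w 87.8 F [-0.4 -0.4 -0. ]
(504, 140, 340) shift cm [3.31 0.12 1.98]
[255.57002046 143.74127903] [255.4590043  137.16278698]
{'point': [255.8, 124.6], 'conf': 0.59} [502.84764683 158.11921596 208.        ]
{'point': [242.1, 101.6], 'conf': 0.55} [488.65526805 180.19423085 208.        ]
{'point': [255.9, 121.6], 'conf': 0.7} [503.30312694 157.30965716 143.        ]
```

View pics/w1.png

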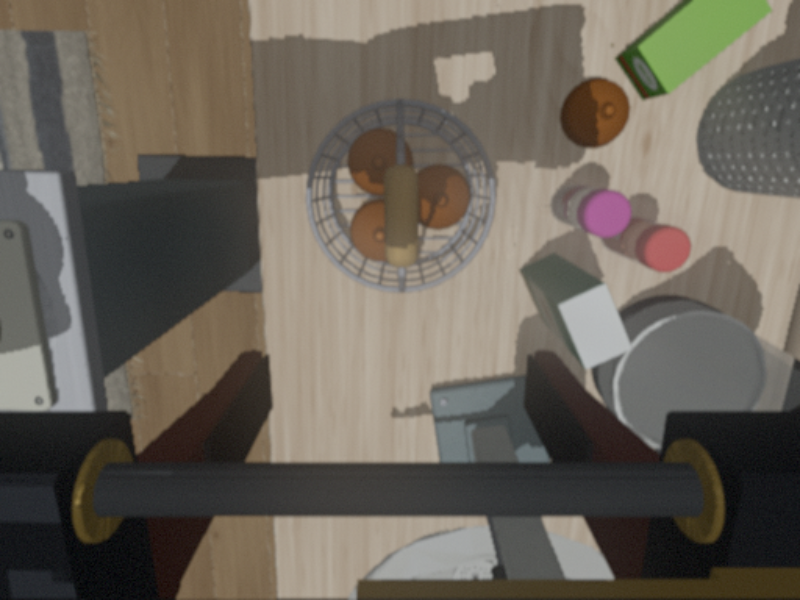

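The wrist view shows the grip bar from (402,165) to (401,265), lined up with the tool, with its centre at about (503,144). I'll descend, grip and lift.

Emit:
move_arm([
  [1.2,0,0,0,100],
  [1.2,0,1.7,0,100],
  [1.2,0,3.0,0,100],
  [0,0,3.5,0,100],
  [0,0,3.5,0,100],
  [0,0,3.0,0,100],
  [0,0,1.7,0,100],
  [0,0,0.8,0,100],
  [0,0,0,0,100],
])

```text
t: 6.05
ee_pos: [502.1, 143.0, 189.2]
orientation: [2.194, 2.249, 0.0]
ft_force: [0.3, -0.3, 0.4]
width: 88.1
grasp_force: 0.0
```

Emit:
move_arm([
  [0,0,0,0,0],
  [0,0,0,0,0],
  [0,0,0,0,0],
  [0,0,0,0,0],
  [0,0,0,0,0],
  [0,0,0,0,0],
  [0,0,0,0,0],
  [0,0,0,0,0],
])

```text
t: 7.05
ee_pos: [502.4, 142.7, 189.3]
orientation: [2.193, 2.248, 0.001]
ft_force: [0.9, -1.1, 0.0]
width: 21.6
grasp_force: 30.0
```

Emit:
move_arm([
  [0,0,-0.3,0,0],
  [0,0,-0.8,0,0],
  [0,0,-1.5,0,0],
  [0,0,-2.2,0,0],
  [0,0,-2.5,0,0],
  [0,0,-2.5,0,0],
  [0,0,-2.0,0,0],
  [0,0,-1.5,0,0],
  [0,0,-0.8,0,0],
  [0,0,0,0,0],
])

```text
t: 8.3
ee_pos: [502.1, 142.8, 330.5]
orientation: [2.194, 2.248, 0.001]
ft_force: [-0.2, -0.3, -3.4]
width: 21.4
grasp_force: 29.9
```

```bash
python3 - <<'E'
from h import *
plan((350,-40,330),(340,-182,330),(340,-182,330,99.3)); o=get_obs(); print(o["moment"],o["width"],o["grasp_force"])
E
```

```text
t 8.3 pos [502.1 142.8 330.5] yaw 91.41 tilt [ 1.e-04  6.e-04 -1.e+00] w 21.4 F [-0.2 -0.3 -3.4]
(350, -40, 330) shift cm [-17.9  -15.66   0.04]
(340, -182, 330) shift cm [-14.17  -1.35  -0.  ]
(340, -182, 330, 99.3) turn -7.89 shift(newyaw) cm [0. 0. 0.]
[-0.05562574 -0.04079561 -0.02270291] 21.432169143794404 29.94883507490158
```

Emit:
move_arm([
  [-0.7,-0.6,0,0,0],
  [-1.5,-1.3,0,0,0],
  [-2.2,-1.95,0,0,0],
  [-2.7,-2.4,0,0,0],
  [-2.8,-2.5,0,0,0],
  [-2.7,-2.4,0,0,0],
  [-2.6,-2.1,0,0,0],
  [-2.6,-1.6,0,0,0],
  [-2.6,-1.1,0,0,0],
  [-2.6,-0.5,0,0,0],
])

```text
t: 9.55
ee_pos: [341.2, -92.1, 329.8]
orientation: [-2.194, -2.248, 0.001]
ft_force: [0.1, -0.2, -3.6]
width: 21.5
grasp_force: 30.0
```

Emit:
move_arm([
  [-2.6,-0.3,0,0,0],
  [-2.4,-0.1,0,-2.0,0],
  [-2.0,0,0,-2.0,0],
  [-1.3,0,0,-2.0,0],
  [-0.6,0,0,-1.9,0],
  [0,0,0,0,0],
  [0,0,0,0,0],
])

```text
t: 10.42
ee_pos: [342.9, -179.9, 329.9]
orientation: [-2.035, -2.393, 0.0]
ft_force: [-0.1, 0.0, -2.9]
width: 21.6
grasp_force: 30.0
```

```bash
python3 - <<'E'
from h import *
plan((340,-182,330,99.3),(465,-161.5,330))
a=optics.get_image("scene"); b=optics.get_image("wrist"); c=optics.get_image("top")
W=np.zeros((600,800,3),np.uint8)
W[:300,:400]=cv2.resize(b,(400,300))
x=cv2.resize(a[100:250,250:450],(400,300),interpolation=2); W[:300,400:]=x
W[300:,:400]=cv2.resize(c[140:290,230:430],(400,300),interpolation=2)
W[300:,400:]=cv2.resize(b[100:250,150:350],(400,300),interpolation=2)
cv2.imwrite("pics/p2.png",W)
for n in("scene","wrist","top"):
  for l in("hook_tip","hook_seat","basket_rung"):
    print(n,l,[(np.round(d["point"],1).tolist(),round(d["conf"],2)) for d in spotter.find_in(n,l)[:2]])
for n in("scene","wrist","top"): print(n,"pred tip",proj(n,(450.2,-163.9,271)),"seat",proj(n,(465.1,-161.5,236)))
E
```

```text
t 10.425 pos [ 342.9 -179.9  329.9] yaw 99.26 tilt [ 3.e-04 -4.e-04 -1.e+00] w 21.6 F [-0.1  0.  -2.9]
(340, -182, 330, 99.3) turn -0.04 shift(newyaw) cm [-0.16 -0.32 -0.01]
(465, -161.5, 330) shift cm [ 0.   12.67  0.  ]
scene hook_tip [([362.1, 189.7], 0.88)]
scene hook_seat [([349.8, 180.9], 0.68)]
scene basket_rung [([409.2, 231.9], 0.85)]
wrist hook_tip [([433.7, 189.0], 0.94)]
wrist hook_seat [([431.7, 187.1], 0.68)]
wrist basket_rung [([253.6, 184.4], 0.61), ([420.3, 197.7], 0.36)]
top hook_tip [([320.7, 208.6], 0.46)]
top hook_seat [([318.5, 210.9], 0.6), ([180.6, 152.2], 0.46)]
top basket_rung [([325.5, 280.5], 0.61)]
scene pred tip [377.96946721 190.78636675] seat [369.72181332 196.72664324]
wrist pred tip [392.19009408 202.58631613] seat [393.0867998  190.87656803]
top pred tip [331.38423152 236.89323704] seat [327.45178475 231.95450023]
```

View pics/p2.png

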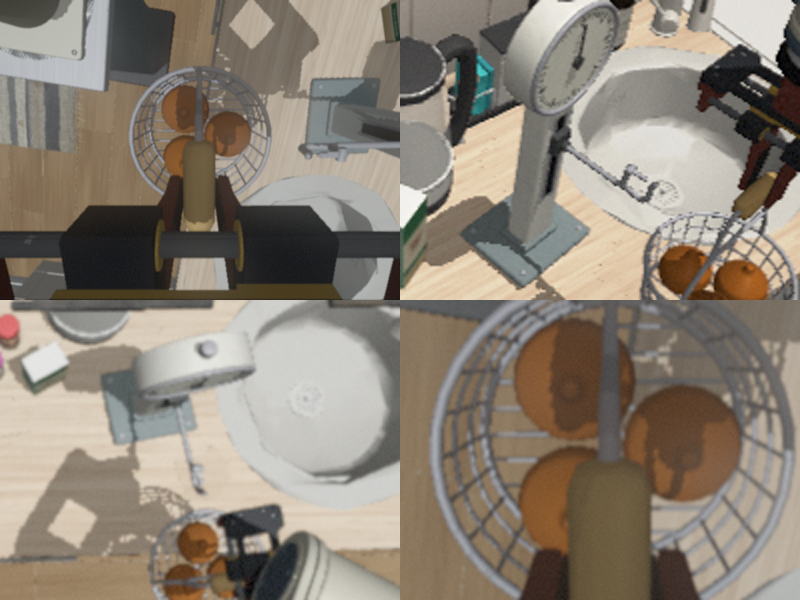

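View crop.

The wrist panel puts the hook tip at about (388,194) full-scale, a few px from my prediction. The scene view (378,192) and top view (331,234) agree with the fit. I'll take one enlarged look with the predictions overlaid.

```bash
python3 - <<'E'
from h import *
b=optics.get_image("wrist")
f=7; x0,y0=370,160
W=cv2.resize(b[y0:y0+80,x0:x0+110],None,fx=f,fy=f,interpolation=2)
for X,c in [((450.2,-163.9,271),(0,0,255)),((465.1,-161.5,229),(0,255,0)),((465.1+20*.987,-161.5+20*.162,263),(255,0,0)),((465.1+100*.987,-161.5+100*.162,229),(0,255,255))]:
    p=(proj("wrist",X)-(x0,y0)+.5)*f; print(X,proj("wrist",X)); cv2.drawMarker(W,tuple(int(v) for v in p),c,0,20,2)
cv2.imwrite("pics/w3.png",W)
E
```

```text
(450.2, -163.9, 271) [392.20306376 202.56627886]
(465.1, -161.5, 229) [389.91710373 188.82880527]
(484.84000000000003, -158.26, 263) [431.78366492 199.66398821]
(563.8000000000001, -145.3, 229) [500.45678689 188.82851033]
```

View pics/w3.png

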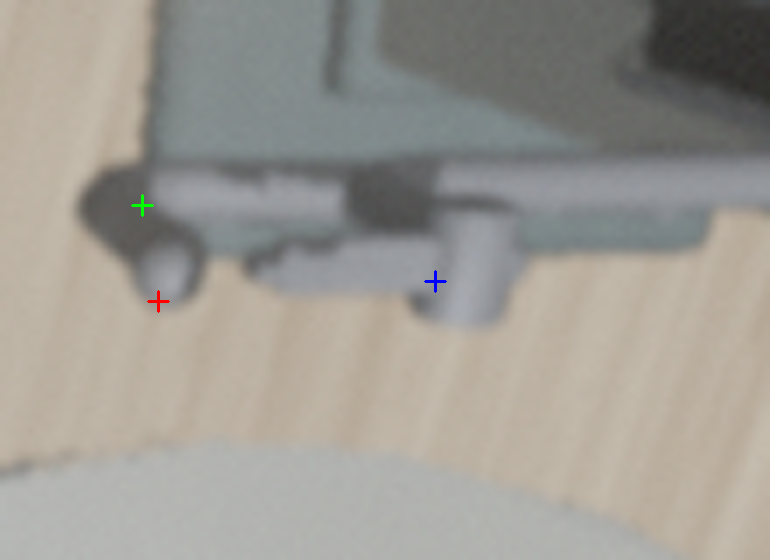

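Emit:
move_arm([
  [0.15,0.6,0,0,0],
  [0,1.2,0,0,0],
  [0,1.8,0,0,0],
  [0,2.0,0,0,0],
  [0,2.0,0,0,0],
  [0,1.8,0,0,0],
  [0,1.5,0,0,0],
  [0,1.1,0,0,0],
  [0,0.66,0,0,0],
  [0,0,0,0,0],
])

```text
t: 12.32
ee_pos: [468.4, -158.2, 330.1]
orientation: [-2.033, -2.394, 0.0]
ft_force: [0.3, 0.5, -3.3]
width: 21.9
grasp_force: 30.0
```

```bash
python3 - <<'E'
from h import *
plan((467.6,-158,330))
b=optics.get_image("wrist"); a=optics.get_image("scene")
W=np.zeros((560,800,3),np.uint8)
W[:,:400]=cv2.resize(b[190:330,206:306],(400,560),interpolation=2)
W[:,400:]=cv2.resize(a[120:260,320:420],(400,560),interpolation=2)
for X,c in [((451.2,-160.7,271),(0,0,255)),((466.1,-158.3,236),(0,255,0))]:
    for n,x0,y0,k in (("wrist",206,190,0),("scene",320,120,400)):
        p=(proj(n,X)-(x0,y0)+.5)*4; cv2.drawMarker(W,(int(p[0])+k,int(p[1])),c,0,12,1)
cv2.imwrite("pics/p4.png",W)
E
```

```text
t 12.325 pos [ 468.4 -158.2  330.1] yaw 99.32 tilt [ 0.e+00 -3.e-04 -1.e+00] w 21.9 F [ 0.3  0.5 -3.3]
(467.6, -158, 330) shift cm [ 0.03 -0.08  0.01]
```

View pics/p4.png

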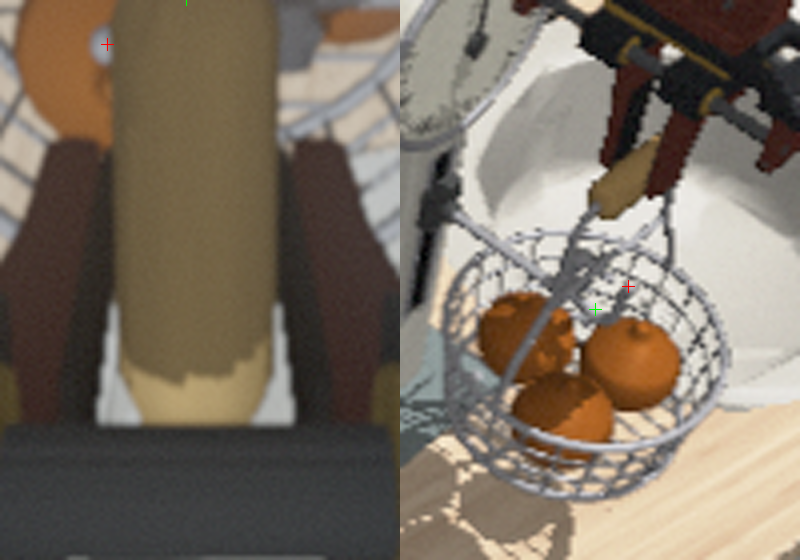

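The wrist view shows the real tip at (105,45), right on the red prediction, with the post at (300,45) and the grip centred between them. No contact force so far, so I'll go straight down.

Emit:
move_arm([
  [0,-0.05,0.4,0,0],
  [0,0,0.5,0,0],
  [0,0,0.5,0,0],
  [0,0,0.5,0,0],
  [0,0,0.5,0,0],
  [0,0,0.5,0,0],
])

```text
t: 13.18
ee_pos: [467.8, -158.3, 300.9]
orientation: [-2.034, -2.394, 0.0]
ft_force: [-1.1, 1.5, -2.1]
width: 21.3
grasp_force: 29.9
```

Emit:
move_arm([
  [0,0,0.5,0,0],
  [0,0,0.5,0,0],
  [0,0,0.5,0,0],
  [0,0,0.5,0,0],
  [0,0,0.5,0,0],
  [0,0,0.5,0,0],
])

```text
t: 13.92
ee_pos: [467.7, -158.3, 270.9]
orientation: [-2.034, -2.394, 0.0]
ft_force: [-0.2, -0.4, -0.8]
width: 21.9
grasp_force: 30.0
```

```bash
cat > f.py <<'E'
from h import *
import sys
F=[];t=[]
for i in range(int(sys.argv[1])):
    optics.get_image("scene"); o=get_obs(); F.append(o["ft_force"]); t.append(o["t"])
F=np.array(F); print(F[:,2].round(1),"mean",F.mean(0).round(2)); plan()
E
python3 f.py 8
```

```text
[-4.2 -2.5 -2.6 -1.9 -2.2 -2.3 -2.7 -2.7] mean [-0.73 -0.31 -2.63]
t 14.325 pos [ 467.8 -158.2  271.2] yaw 99.31 tilt [ 1.e-04 -1.e-04 -1.e+00] w 21.9 F [-0.2 -0.4 -2.7]
```

Emit:
move_arm([
  [0,0,0.25,0,0],
  [0,0,0.25,0,0],
  [0,0,0.25,0,0],
  [0,0,0.25,0,0],
  [0,0,0.25,0,0],
  [0,0,0.25,0,0],
  [0,0,0.25,0,0],
  [0,0,0.25,0,0],
  [0,0,0,0,0],
  [0,0,0,0,0],
])

```text
t: 15.58
ee_pos: [467.9, -158.3, 251.3]
orientation: [2.034, 2.394, 0.0]
ft_force: [-0.6, 0.3, -0.4]
width: 21.8
grasp_force: 30.0
```

```bash
python3 f.py 16; python3 - <<'E'
from h import *
a=optics.get_image("scene"); b=optics.get_image("wrist")
print([proj("scene",(468,-158.2,z)) for z in(230,205)],proj("scene",(589,-141,365)))
W=np.zeros((560,800,3),np.uint8)
W[:,:400]=cv2.resize(a[140:280,320:420],(400,560),interpolation=2)
W[:,400:]=cv2.resize(a[85:185,300:371],(400,560),interpolation=2)
cv2.imwrite("pics/p5.png",W)
E
```

```text
[-0.2 -0.   0.4 -0.  -0.4 -0.1 -0.5 -0.6 -0.5  0.2 -0.6 -0.7 -0.  -0.5
 -0.8 -1.3] mean [-0.13 -0.04 -0.35]
t 16.375 pos [ 467.9 -158.3  251.2] yaw 99.31 tilt [-0.  0. -1.] w 21.2 F [ 0.2  0.3 -1.3]
[array([367.35728653, 198.10130273]), array([365.30729509, 204.63477316])] [338.07828964 129.18250258]
```

View pics/p5.png

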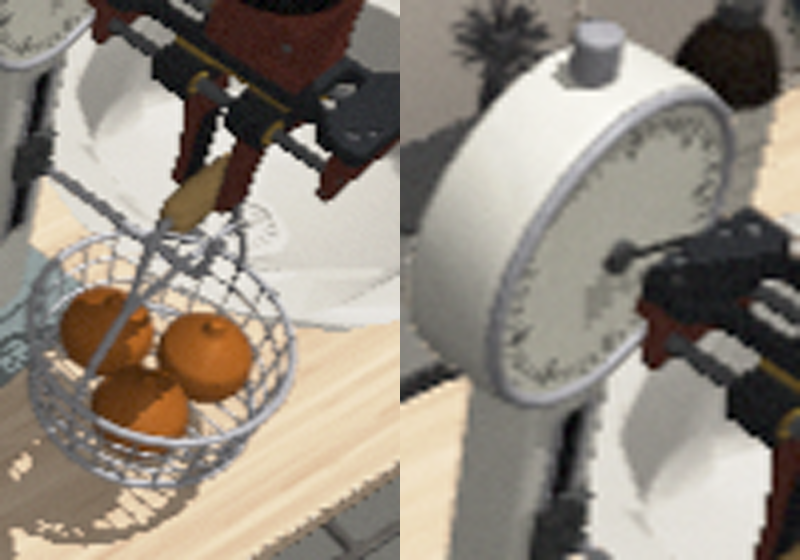

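The dial pointer is at about 100° clockwise (hub at (618,258)), and rung height and spring force agree with the rung sitting in the seat. About 0.3 N is left to hand over.

Emit:
move_arm([
  [0,0,0.1,0,0],
  [0,0,0.1,0,0],
  [0,0,0.1,0,0],
  [0,0,0,0,0],
  [0,0,0,0,0],
])

```text
t: 17.1
ee_pos: [467.9, -158.2, 248.2]
orientation: [2.034, 2.394, -0.0]
ft_force: [0.7, 0.2, 0.3]
width: 21.3
grasp_force: 30.0
```

```bash
python3 f.py 24
```

```text
[ 0.2 -0.4 -1.  -0.3  0.1  0.3  0.  -0.6  0.4  0.4 -0.5  0.5  1.   0.2
  0.6 -0.   0.8  0.2 -0.3 -0.4  0.3  0.8  0.4  0.3] mean [-0.1  -0.2   0.12]
t 18.3 pos [ 467.8 -158.2  248.2] yaw 99.31 tilt [ 0. -0. -1.] w 22.1 F [ 0.5 -0.1  0.3]
```

Emit:
move_arm([
  [0,0,0,0,30],
  [0,0,0,0,35],
  [0,0,0,0,45],
  [0,0,0,0,55],
  [0,0,0,0,55],
  [0,0,0,0,55],
  [0,0,0,0,55],
  [0,0,0,0,55],
])

```text
t: 19.3
ee_pos: [467.8, -158.3, 248.2]
orientation: [-2.034, -2.394, -0.0]
ft_force: [0.8, 0.2, -0.1]
width: 48.3
grasp_force: 0.0
```

Emit:
move_arm([
  [0,0,-0.5,0,55],
  [0,0,-1.0,0,55],
  [0,0,-1.5,0,55],
  [0,0,-2.0,0,55],
  [0,0,-2.0,0,55],
  [0,-0.5,-2.0,0,55],
  [0,-1.0,-2.0,0,55],
  [0,-1.5,-1.0,0,55],
  [0,-1.5,0,0,55],
  [0,0,0,0,55],
])

```text
t: 20.55
ee_pos: [422.1, -165.6, 367.8]
orientation: [-2.035, -2.393, 0.0]
ft_force: [0.4, -0.1, -0.6]
width: 48.6
grasp_force: 0.0
```

```bash
python3 - <<'E'
from h import *
plan()
a=optics.get_image("scene"); b=optics.get_image("wrist")
W=np.zeros((560,800,3),np.uint8)
W[:,:400]=cv2.resize(a[100:268,300:420],(400,560),interpolation=2)
W[:300,400:]=cv2.resize(b,(400,300)); W[300:560,400:]=cv2.resize(a[100:165,290:390],(400,260),interpolation=2)
cv2.imwrite("pics/p6.png",W)
E
```

```text
t 20.55 pos [ 422.1 -165.6  367.8] yaw 99.26 tilt [ 3.e-04 -5.e-04 -1.e+00] w 48.6 F [ 0.4 -0.1 -0.6]
```

View pics/p6.png

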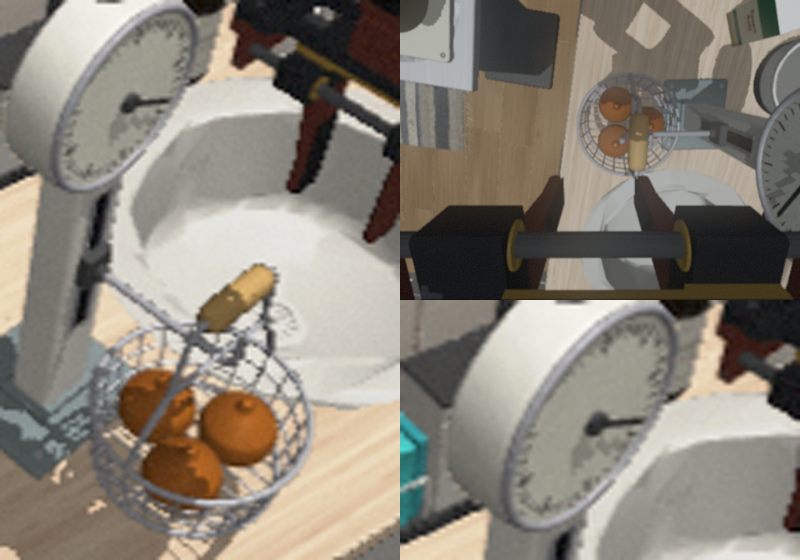

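The basket hangs on the hook with all three onions in it, the pointer is at about 100°, and the gripper is clear. I'll let it settle briefly and hand the job in.

Emit:
move_arm([
  [0,-1.0,-1.0,0,55],
  [0,-1.0,-1.0,0,55],
  [0,0,0,0,55],
  [0,0,0,0,55],
  [0,0,0,0,55],
  [0,0,0,0,55],
  [0,0,0,0,55],
  [0,0,0,0,55],
  [0,0,0,0,55],
  [0,0,0,0,55],
])

```text
t: 21.9
ee_pos: [403.7, -168.8, 388.2]
orientation: [2.034, 2.394, -0.0]
ft_force: [-0.1, -1.1, -0.4]
width: 47.9
grasp_force: 0.0
```

```bash
python3 -c "
from h import *
print(close_job())"
```

```text
the job is handed in; nothing more can be done
None
```

The basket hangs on the scale's hook with all three onions in it, let go at near-zero wrist load and handed in at about 22 s. The pictures were too coarse to show the keeper shut, so I inferred that from the force jump and the rung's height at the seat.

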